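# Press a lattice frame together in the ratchet clamp and release it

## Task

The two halves of the lattice frame lie a little apart in the clamping jig. Pump the jig's trigger with full strokes until the jaw has pressed the halves fully together and grips them firmly (the trigger then goes hard), then press the release button down so that the jaw springs all the way back and the closed frame is left lying free, flat and against the stop. Work only the trigger and the release: do not touch the frame or the jaw, and leave the jar, the bowl and the mallet where they are.

Things in the scene. Friction and masses are not known exactly. Their poses are not given: they have to be found in the camera images.
- jig: Bench clamping jig fixed to the table: plywood base 415 x 160 x 15 mm (own x -140 to 275, y -80 to 80). Origin on the table top, under the grip and trigger; +x is the way the jaw pushes, z up. Along x: release button on a bracket at the rear, grey housing (x -55 to 50, y -28 to 28, top z 100), jaw, white bed (z 15 mm) between side rails 12 mm high, stop block.
- trigger (a joint): Angle, rad: 0 at rest, 0.29 fully pulled back to the grip; axis level along jig y at x 22.8, z 95 mm. Springs back by itself. A pull past about 0.27 moves the jaw on one 8 mm tooth, which stays; a shorter pull gains nothing; let it return under 0.02 before the next. Takes 2 to 18 N, most when gripping; stops hard at 0.19 to 0.25 once the jaw is as tight as it gets (harmless).
- trigger_face (a point): Middle of the trigger's front (+x) face, 70 mm above its axis: jig x 33, z 165 mm at rest; moves 20 mm to -x when pulled. The trigger is an upright bar 12 mm thick, 26 mm wide, top z 184 mm; 63 mm from its front to the back of the grip. Push it back from the front with closed fingers or squeeze it against the grip from above.
- grip_top (a point): Middle of the top of the fixed black upright grip behind the trigger: jig x -30 to -6 mm, 28 mm wide, top z 185 mm.
- stop_face (a point): Point on the face of the wooden stop block, jig x 245.8 mm; the block is 40 mm high above the bed.
- release (a joint): Travel of the release button, m: 0 at rest, 0.0125 fully down; sprung up, 3 to 8 N. Beyond about 0.009 the ratchet lets go and the jaw runs back in about 1 s while the button is held down; let up early, the ratchet catches again. It ticks a little with each tooth. The trigger must be let go for it to work.
- release_top (a point): Middle of the top of the release button, a round black cap 36 mm across and 10 mm thick on a grey bracket behind the housing, at jig x -110, z 120 mm. Press it straight down 11 to 12 mm. The grip's back is 80 mm in front of it and stands 65 mm higher.
- ram (a joint): Travel of the toothed bar that carries the jaw, m: 0 fully back, then held at steps of 8 mm. Starts at 0, 0.008 or 0.016. The frame is closed and gripped at 0.040, tightest at 0.048; the bar ends at 0.0525. A spring pulls it back when released.
- jaw: The moving jaw: dark block with a rubber pad, 70 mm wide, 40 mm high, sprung on the bar's end (500 N/m, so the frame is held with about 3 N at 0.040 and 7 N at 0.048). Its origin lies at the jig's origin when fully back: look at jaw_face instead. Not to be touched.
- jaw_face (a point): Middle of the jaw's front face, jig x 102 mm, z 36 mm when fully back.
- half_near: Wooden half of a stepped quatrefoil frame, 55 mm (x) by 120 mm (y) by 22 mm, nearest the jaw, with two short tongues on its open side. Origin at the middle of its open edge, on its underside; the half lies to its own -x. x points like the jig's x. About 220 g, lies loose on the bed. Not to be touched.
- half_far: The other half, same size, with two notches that take the tongues, by the stop. Origin at the middle of its open edge, on its underside; the half lies to its own +x, which points like the jig's x; with its back on the stop the origin is at jig x 190.8 mm. Not to be touched.
- edge_near (a point): Middle of half_near's open edge, 11 mm above the bed.
- edge_far (a point): Middle of half_far's open edge, 11 mm above the bed. When the frame is closed it meets edge_near; at the start they are 8 to 19 mm apart.
- jar: Bystander: amber jar, 70 mm across, 100 mm high; origin at the middle of its underside.
- bowl: Bystander: terracotta bowl, 110 mm across, 50 mm high; origin at the middle of its underside.
- mallet: Bystander: wooden-handled mallet about 240 mm long, lying on the table.

How it is judged:
On the way:
1. the halves are closed up (within 4 mm) and the jaw grips them with more than 1.5 N (distance between edge_near and edge_far below 0.004 m and contact force between jaw and half_near above 1.5 N), for 0.3 s.
At the end, for the whole second after the job is handed in: The jaw is fully back (ram under 4 mm); the two halves lie flat on the bed at rest, closed to within 4 mm of each other, the far one within 4.8 mm of the stop (distance between edge_near and edge_far below 0.004 m and value of joint ram below 0.004 m and x of half_far in the frame of jig above 0.186 m and angle between each of half_near, half_far's own z axis and vertical below 0.08 rad and linear speed of each of half_near, half_far below 0.02 m/s and z of each of half_near, half_far in the frame of jig below 0.018 m); the robot touches nothing.
It fails at once if the robot touches the frame or the jaw (contact force between any of the fingers, the arm and half_near above 1 N or contact force between any of the fingers, the arm and half_far above 1 N or contact force between any of the fingers, the arm and jaw above 1 N).
It fails at once if the jar, the bowl or the mallet is moved more than 30 mm (distance of any of jar, bowl, mallet from where it was at the start of the episode above 0.03 m).
It also fails if it takes over 54 s, if anything falls off the work surface, if the arm or the gripper's body presses on something with over 40 N, if the wrist force passes 120 N, or if a joint passes its speed limit or range.

## Robot

A 7-joint arm with a two-finger parallel gripper is mounted at the origin on the work surface. World frame = base frame: x ahead of the robot, y to its left, z up, the work surface at z = 0. Lengths are in m, angles in rad, forces in N, time in s.
With the tool pointing down it reaches from about 0.35 to 0.9 m from the base axis. Payload 8.1 kg.
Tool frame: the origin (TCP) lies at the centre of the arm's flange, where the gripper is bolted on; the fingertips stand 178 mm ahead of it and the grasp point (between the pads) lies 159 mm ahead of it; x points along the fingers, z is the direction in which the jaws open and shut, and the axes are right-handed (so a half turn about x gives the same grasp; the last joint's range is limited). The gripper opens to 92 mm and grips with 3 to 60 N. Pads are 19 mm wide; open, the fingers measure 130 mm over their backs; the gripper's body (75 mm by 190 mm) begins 47 mm behind the grasp point.
Start: joints at [1.139, 0.434, 0.025, 1.573, -0.012, 1.134, -0.075], TCP at [0.202, -0.592, 0.405] pointing down, gripper open.
Joint ranges: [-2.62, 2.62], [-0.44, 2.09], [-1.27, 1.32], [0.08, 2.57], [-1.32, 4.46], [0.12, 2], [-2.74, 2.74]. Speed limits (rad/s): [2.22, 2.22, 3.01, 3.01, 3.14, 3.14, 3.14].

## Interface

Orientations are given as a rotation vector (axis times angle).
In Python, from cell import arm, get_image, search_frame, pinpoint gives the robot as it stands.
- The arm moves only by the tool arm_command, never from a script. Its argument "motion" is a list of rows, each a list of 7 numbers: the finger opening in mm, from 0 to 91.8, then the shift along the tool's x, y, z in mm, then the turn, a rotation vector about the tool's x, y, z in degrees. In form: [[fingers, x, y, z, ax, ay, az], ...]. A call has 1 to 5 rows; each row shifts and turns the commanded pose from where the row before left it, along the tool's axes as they then stand; what a row does not reach is not made up. A row lasts 1/8 s, in which the tool goes at most 62.5 mm and 10.7 degrees, less where a joint would pass 70% of its speed; a pose out of reach is approached as far as the arm can. A call with a gripper value outside its range is refused whole. The fingers move at their own pace and stop on an object; "newtons" is the grip in N (left out, the last holds). Time passes only in rows, so rows that do not move let the fingers close. It gives the time, the measured TCP pose, the force and the opening at its end, in the units of the state.
- arm.observe(): the state, without advancing time (a new reading comes with each control period).
- get_image(name): name is "side" or "top"; returns a dict with "frame" (384x512x3 uint8, red, green, blue), "range_z" (384x512 float32, m along the optical axis (not along the pixel's ray), 0 where there is no reading), "K" (3x3 intrinsics, pixels), "distortion" ([k1, k2, p1, p2, k3] as OpenCV has them; the pictures are not rectified), "origin" and "rotation" of the camera in the world. Camera axes: x right, y down, z forward; pixel columns grow to the right and rows downward; lengths in m; the calibration is good to about 2 mm. A picture is of the moment at which its call begins.
- arm.sign_off(): hands the job in, once; it reports no verdict.
Trained networks look in the newest picture that a camera, given by its name, has taken for a name from the list of things; names that differ only in an ending like _2 or _b are one class to them, and where a whole thing is asked for, a point or a joint stands for the part that bears it (a point fixed in the world has none). Each returns a list of dicts, best first, with "p" (0 to 1); they miss things now and then, are a little off and sometimes report something else, mostly with a low value. They report only what shows in the picture. A call takes as long as a camera call.
- search_frame(camera, target): "point" ([x, y, z] in m, in world coordinates, good to about 4 mm: the middle of the surface that is visible of it).
- pinpoint(camera, target): "point" ([x, y, z] in m, in world coordinates, good to about 4 mm: a listed point, or the origin of a listed thing).
The state is a dict: "clock": time; "joints": joint angles; "dq": joint speeds; "joint_efforts": joint torques, N m; "position": TCP position; "ee_rot": TCP orientation; "force": force on the tool from outside, world axes, zero at the start; "ft_torque": the same for the moment, N m; "width": opening from 0.0 (shut) to 1.0 (fully open).
Only numpy, scipy, OpenCV 4.12 (cv2) and the standard library are available. Lean on these libraries where they do the work, as an engineer would, in place of code of your own. Each camera call takes 0.05 s, during which the arm holds its last target. There are 200 camera calls.

## Working session

There is one attempt and no reset: what is moved stays moved. The work goes in short steps, Python scripts to look and compute and a tool call to move; the robot and the scene stay as the last step left them, time stands still between calls to the robot, and variables do not carry over. Pictures are saved under pics/ and viewed, about 8 in all and at most 12, crops included, and the job is handed in when it is done.

Besides the shell and the picture viewer there is one more tool, called after "Request:" by a JSON object that holds its "api" and its "payload". arm_command: Moves the arm, as the interface text tells. Its arguments: {"type":"object","properties":{"motion":{"type":"array"},"newtons":{"type":"number"}},"required":["motion"]}

```bash
mkdir -p pics; cat > h.py <<'E'
import numpy as np, cv2
from cell import arm, get_image, search_frame, pinpoint
from scipy.spatial.transform import Rotation as R
E
python3 - <<'E'
from h import *
s=arm.observe(); print(s)
ims=[]
for c in("side","top"):
    im=get_image(c); ims.append(im["frame"][:,:,::-1]); print(c,im["origin"],im["rotation"],im["K"])
    for t in("trigger_face","grip_top","release_top","stop_face","jaw_face","edge_near","edge_far","jig","jar","bowl","mallet"):
        r=pinpoint(c,t); print(t,[(np.round(q["point"],3),round(q["p"],2)) for q in r[:2]])
cv2.imwrite("pics/a.png",ims[0]); cv2.imwrite("pics/b.png",ims[1])
E
```

```text
{'clock': 0.0, 'joints': array([ 1.1393921 ,  0.43522962,  0.02496649,  1.574128  , -0.01160018,
        1.13402084, -0.07511439]), 'dq': array([-0.00053137, -0.00026224, -0.00010552,  0.00077557,  0.00111305,
        0.00084572, -0.00093637]), 'joint_efforts': array([-2.42696042e-04, -6.67845154e+01,  9.85038690e-01, -3.14462793e+01,
       -6.04960928e-02,  4.31416591e-02,  1.31111642e-04]), 'position': array([ 0.20171131, -0.59129328,  0.4039286 ]), 'ee_rot': array([ 0.96461098,  1.34842086, -0.96323152]), 'force': array([-0.27592845, -0.50321537, -0.16719953]), 'ft_torque': array([0.02269974, 0.03147068, 0.03519121]), 'width': 0.9976524949147261}
side [ 0.50517775 -0.75417526  0.85269909] [-2.34635596  0.10775084 -0.05560706] [[351.54030028   0.         264.23711288]
 [  0.         351.54030028 189.14880626]
 [  0.           0.           1.        ]]
trigger_face [(array([ 0.547, -0.043,  0.167]), 0.49)]
grip_top [(array([ 0.543, -0.095,  0.188]), 0.72), (array([0.561, 0.039, 0.032]), 0.39)]
release_top [(array([ 0.53 , -0.186,  0.118]), 0.6)]
stop_face [(array([0.574, 0.165, 0.0
[... 636 characters left out ...]
rigger_face [(array([0.457, 0.425, 0.002]), 0.66), (array([ 0.546, -0.046,  0.164]), 0.57)]
grip_top [(array([ 0.538, -0.089,  0.187]), 0.86)]
release_top [(array([ 0.527, -0.185,  0.122]), 0.61)]
stop_face [(array([0.577, 0.167, 0.036]), 0.84), (array([ 0.548, -0.043,  0.168]), 0.51)]
jaw_face [(array([0.559, 0.039, 0.036]), 0.63), (array([0.571, 0.105, 0.02 ]), 0.63)]
edge_near [(array([0.567, 0.1  , 0.024]), 0.86)]
edge_far [(array([0.567, 0.111, 0.03 ]), 0.78), (array([ 0.524, -0.183,  0.123]), 0.56)]
jig [(array([ 0.544, -0.076,  0.001]), 0.62)]
jar [(array([ 0.717, -0.271,  0.001]), 0.76)]
bowl [(array([ 0.457, -0.491, -0.002]), 0.63), (array([ 0.543, -0.075,  0.   ]), 0.26)]
mallet []
```

```bash
cat >> h.py <<'E'
D=np.array([.132,.991,0]);D/=np.linalg.norm(D); O=np.array([.543,-.0765,0]); Y=np.cross([0,0,1],D)
def plan(jx,jy,tipz,zdir,off=.178):
    """shift of TCP in tool axes (mm), then remaining turn in tool axes (deg)"""
    s=arm.observe(); M=R.from_rotvec(s["ee_rot"])
    T=O+jx*D+jy*Y+np.array([0,0,tipz+off])
    best=None
    for z in(zdir,-zdir):
        x=np.array([0,0,-1.]); G=R.from_matrix(np.c_[x,np.cross(z,x),z])
        rv=np.degrees((M.inv()*G).as_rotvec())
        if best is None or np.linalg.norm(rv)<np.linalg.norm(best): best=rv;g=G
    print("t",s["clock"],"joints",np.round(s["joints"],2),"force",np.round(s["force"],1),"width mm",s["width"]*91.8)
    print("shift now-axes",np.round(M.inv().apply(T-s["position"])*1000,1),"turn",np.round(best,1),"shift goal-axes",np.round(g.inv().apply(T-s["position"])*1000,1))
    j=s["position"]-O; print("tip in jig mm",np.round(np.array([j@D,j@Y,j[2]-.178])*1000,1))
E
python3 - <<'E'
from h import *
plan(-.0085,0,.146,D)
cv2.imwrite("pics/ab.png",cv2.hconcat([cv2.imread("pics/a.png")[:,100:450],cv2.imread("pics/b.png")[:,60:480]]))
E
```

```text
t 1.2 joints [ 1.14  0.43  0.02  1.57 -0.01  1.13 -0.08] force [ 0.8 -0.6 -0.8] width mm 91.9296788874586
shift now-axes [  80.7  485.4 -369.7] turn [26.4 -0.   0. ] shift goal-axes [  80.7  270.2 -547.1]
tip in jig mm [-555.6  270.2  226.7]
```

View pics/ab.png

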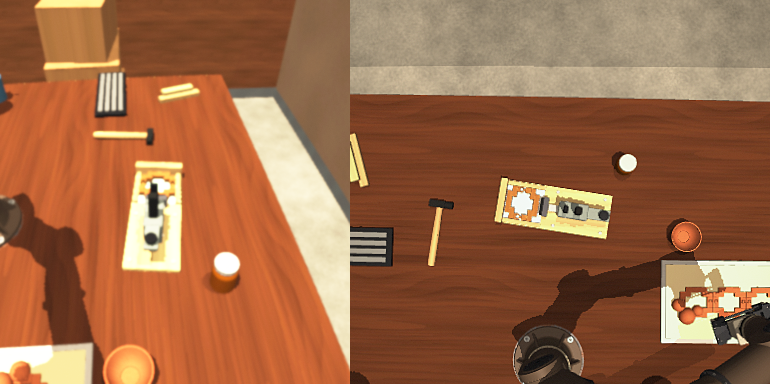

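Request:
{"api": "arm_command", "payload": {"motion": [[91.8,0,0,0,8.8,0,0],[91.8,0,0,0,8.8,0,0],[91.8,0,0,0,8.8,0,0],[91.8,0,22,-45,0,0,0],[91.8,0,22,-45,0,0,0]], "newtons": 40}}

```text
clock: 1.82
position: [0.2577, -0.5073, 0.4046]
ee_rot: [1.307, 1.143, -1.307]
force: [1.2, 0.4, 0.6]
width: 0.996
```

Request:
{"api": "arm_command", "payload": {"motion": [[91.8,0,22,-45,0,0,0],[91.8,0,22,-45,0,0,0],[91.8,0,22,-45,0,0,0],[91.8,0,22,-45,0,0,0],[91.8,0,22,-45,0,0,0]]}}

```text
clock: 2.45
position: [0.3966, -0.2981, 0.405]
ee_rot: [1.306, 1.143, -1.306]
force: [0.1, -1.6, -0.8]
width: 0.997
```

Request:
{"api": "arm_command", "payload": {"motion": [[91.8,0,22,-45,0,0,0],[91.8,0,22,-45,0,0,0],[91.8,0,22,-45,0,0,0],[91.8,0,22,-45,0,0,0],[91.8,0,0,0,0,0,0]]}}

```text
clock: 3.08
position: [0.5087, -0.1286, 0.4048]
ee_rot: [1.303, 1.148, -1.299]
force: [0.1, -0.9, -0.0]
width: 0.998
```

```bash
python3 - <<'E'
from h import *
plan(-.0085,0,.146,D)
E
```

```text
t 3.075 joints [ 0.25  0.28 -0.14  1.81  0.04  1.06 -1.59] force [ 0.1 -0.9 -0. ] width mm 91.5929255692577
shift now-axes [ 80.9  27.4 -47.3] turn [ 0.4 -0.1 -0.1] shift goal-axes [ 80.8  27.1 -47.7]
tip in jig mm [-56.2  27.1 226.8]
```

Request:
{"api": "arm_command", "payload": {"motion": [[91.8,0,14,-28,0.4,0,0],[91.8,0,13,-28,0,0,0],[91.8,0,0,0,0,0,0]]}}

```text
clock: 3.45
position: [0.5418, -0.0793, 0.4047]
ee_rot: [1.31, 1.142, -1.308]
force: [0.1, 0.3, -0.2]
width: 1.002
```

```bash
python3 - <<'E'
from h import *
plan(-.0085,0,.146,D)
for c in("side","top"):
    im=get_image(c)["frame"][:,:,::-1]; cv2.imwrite(f"pics/c_{c}.png",im)
    for t in("trigger_face","grip_top","release_top"):
        r=pinpoint(c,t); print(c,t,[(np.round(q["point"],3),round(q["p"],2)) for q in r[:2]])
a=cv2.imread("pics/c_side.png")[120:300,170:340]; b=cv2.imread("pics/c_top.png")[150:280,180:350]
cv2.imwrite("pics/c.png",np.hstack([cv2.resize(a,(400,420)),cv2.resize(b,(400,420))]))
E
```

```text
t 3.45 joints [ 0.17  0.32 -0.15  1.75  0.05  1.07 -1.71] force [ 0.1  0.3 -0.2] width mm 92.00536346431214
shift now-axes [80.7  0.8  5.6] turn [-0.2 -0.  -0. ] shift goal-axes [80.7  0.8  5.6]
tip in jig mm [ -2.9   0.8 226.7]
side trigger_face [(array([ 0.55 , -0.044,  0.168]), 0.36)]
side grip_top [(array([ 0.546, -0.094,  0.191]), 0.91)]
side release_top [(array([ 0.53 , -0.185,  0.121]), 0.68)]
top trigger_face []
top grip_top []
top release_top []
```

View pics/c.png

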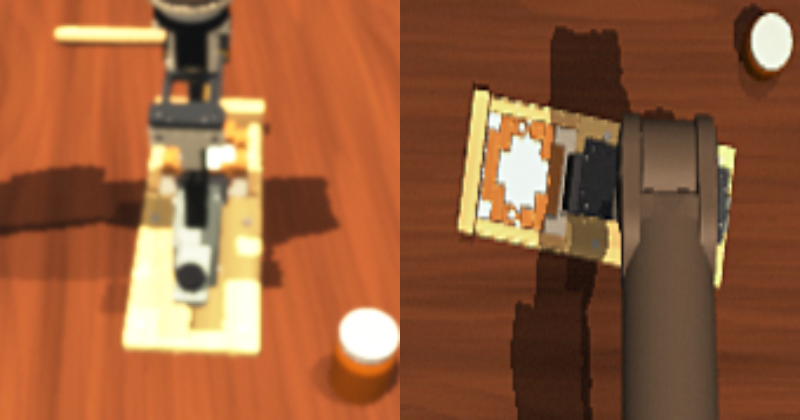

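The picture shows the gripper over the grip and trigger (side crop at 195,190), with both between the open fingers. The networks agree with my jig fit. I'll descend now.

Request:
{"api": "arm_command", "payload": {"motion": [[91.8,20,0,0,0,0,0],[91.8,20,0,0,0,0,0],[91.8,20,0,0,0,0,0],[91.8,20,0,0,0,0,0],[91.8,0,0,5,0,0,0]]}}

```text
clock: 4.47
position: [0.5399, -0.0859, 0.3236]
ee_rot: [1.309, 1.143, -1.313]
force: [0.4, -0.5, -0.4]
width: 1.002
```

```bash
python3 - <<'E'
from h import *
plan(-.0085,0,.146,D)
E
```

```text
t 4.475 joints [ 0.17  0.4  -0.15  1.85  0.07  0.89 -1.72] force [ 0.4 -0.5 -0.4] width mm 91.94663765005103
shift now-axes [-0.4  1.9 -1.2] turn [-0.4  0.   0.2] shift goal-axes [-0.4  1.9 -1.2]
tip in jig mm [ -9.7   1.9 145.6]
```

Request:
{"api": "arm_command", "payload": {"motion": [[38,0,0,0,0,0,0],[38,0,0,0,0,0,0],[38,0,0,0,0,0,0],[38,0,0,0,0,0,0]], "newtons": 40}}

```text
clock: 4.97
position: [0.5411, -0.0828, 0.3259]
ee_rot: [1.313, 1.143, -1.305]
force: [0.8, 15.6, 4.1]
width: 0.617
```

Request:
{"api": "arm_command", "payload": {"motion": [[38,0,0,0,0,0,0]]}}

```text
clock: 5.1
position: [0.5411, -0.0833, 0.3258]
ee_rot: [1.312, 1.142, -1.306]
force: [0.5, 7.6, 6.2]
width: 0.509
```

Request:
{"api": "arm_command", "payload": {"motion": [[38,0,0,0,0,0,0]]}}

```text
clock: 5.22
position: [0.5411, -0.0836, 0.3258]
ee_rot: [1.312, 1.142, -1.307]
force: [-0.9, 8.6, 4.9]
width: 0.502
```

Request:
{"api": "arm_command", "payload": {"motion": [[38,0,0,0,0,0,0]]}}

```text
clock: 5.35
position: [0.5411, -0.0836, 0.3258]
ee_rot: [1.312, 1.142, -1.307]
force: [-1.1, 8.6, 4.5]
width: 0.502
```

Request:
{"api": "arm_command", "payload": {"motion": [[91.8,0,0,0,0,0,0],[91.8,0,0,0,0,0,0],[91.8,0,0,0,0,0,0],[91.8,0,0,0,0,0,0],[91.8,0,0,0,0,0,0]]}}

```text
clock: 5.98
position: [0.5404, -0.0861, 0.3247]
ee_rot: [1.311, 1.14, -1.311]
force: [0.7, -0.4, 0.1]
width: 0.979
```

```bash
python3 - <<'E'
from h import *
plan(-.0085,0,.146,D)
for c in("side","top"):
    im=get_image(c)["frame"][:,:,::-1]; cv2.imwrite(f"pics/d_{c}.png",im)
    for t in("trigger_face","jaw_face","edge_near","edge_far"):
        r=pinpoint(c,t); print(c,t,[(np.round((q["point"]-O)@D,4),round(q["p"],2)) for q in r[:2]])
E
```

```text
t 5.975 joints [ 0.17  0.4  -0.15  1.85  0.07  0.89 -1.72] force [ 0.7 -0.4  0.1] width mm 89.82909853478563
shift now-axes [ 0.7  1.3 -1.4] turn [-0.4  0.   0. ] shift goal-axes [ 0.7  1.3 -1.4]
tip in jig mm [ -9.9   1.3 146.7]
side trigger_face [(np.float64(0.0331), 0.6)]
side jaw_face [(np.float64(0.1249), 0.6), (np.float64(-0.1087), 0.5)]
side edge_near [(np.float64(0.1787), 0.54)]
side edge_far [(np.float64(0.1893), 0.41)]
top trigger_face []
top jaw_face [(np.float64(0.128), 0.69)]
top edge_near [(np.float64(0.1796), 0.73)]
top edge_far [(np.float64(0.187), 0.59)]
```

Request:
{"api": "arm_command", "payload": {"motion": [[38,0,0,0,0,0,0],[38,0,0,0,0,0,0],[38,0,0,0,0,0,0],[38,0,0,0,0,0,0],[38,0,0,0,0,0,0]], "newtons": 50}}

```text
clock: 7.1
position: [0.5409, -0.0833, 0.3251]
ee_rot: [1.311, 1.143, -1.307]
force: [1.2, 8.2, 5.9]
width: 0.507
```

Request:
{"api": "arm_command", "payload": {"motion": [[38,0,0,0,0,0,0],[38,0,0,0,0,0,0]]}}

```text
clock: 7.35
position: [0.5409, -0.0836, 0.3251]
ee_rot: [1.312, 1.143, -1.307]
force: [-0.3, 8.9, 3.1]
width: 0.501
```

Request:
{"api": "arm_command", "payload": {"motion": [[91.8,0,0,0,0,0,0],[91.8,0,0,0,0,0,0],[91.8,0,0,0,0,0,0],[91.8,0,0,0,0,0,0],[91.8,0,0,0,0,0,0]]}}

```text
clock: 7.98
position: [0.5404, -0.0861, 0.3246]
ee_rot: [1.311, 1.14, -1.312]
force: [-0.3, -0.3, 0.5]
width: 0.975
```

Request:
{"api": "arm_command", "payload": {"motion": [[38,0,0,0,0,0,0],[38,0,0,0,0,0,0],[38,0,0,0,0,0,0],[38,0,0,0,0,0,0],[38,0,0,0,0,0,0]]}}

```text
clock: 8.6
position: [0.5409, -0.0833, 0.3251]
ee_rot: [1.311, 1.143, -1.307]
force: [0.1, 7.7, 6.1]
width: 0.506
```

Request:
{"api": "arm_command", "payload": {"motion": [[38,0,0,0,0,0,0],[38,0,0,0,0,0,0]]}}

```text
clock: 8.85
position: [0.5409, -0.0836, 0.3251]
ee_rot: [1.312, 1.143, -1.307]
force: [-0.0, 7.7, 2.4]
width: 0.501
```

Request:
{"api": "arm_command", "payload": {"motion": [[91.8,0,0,0,0,0,0],[91.8,0,0,0,0,0,0],[91.8,0,0,0,0,0,0],[91.8,0,0,0,0,0,0],[91.8,0,0,0,0,0,0]]}}

```text
clock: 9.48
position: [0.5404, -0.0861, 0.3246]
ee_rot: [1.311, 1.14, -1.312]
force: [-0.9, 0.0, -0.1]
width: 0.983
```

```bash
python3 - <<'E'
from h import *
plan(-.0085,0,.146,D)
for c in("side","top"):
    im=get_image(c)["frame"][:,:,::-1]; cv2.imwrite(f"pics/e_{c}.png",im)
    for t in("trigger_face","jaw_face","edge_near","edge_far"):
        r=pinpoint(c,t); print(c,t,[(np.round((q["point"]-O)@D,4),round(q["p"],2)) for q in r[:2]])
E
```

```text
t 9.475 joints [ 0.17  0.4  -0.15  1.85  0.07  0.89 -1.72] force [-0.9  0.  -0.1] width mm 90.20030070489062
shift now-axes [ 0.6  1.3 -1.4] turn [-0.4  0.   0. ] shift goal-axes [ 0.6  1.3 -1.4]
tip in jig mm [ -9.9   1.3 146.6]
side trigger_face [(np.float64(0.0357), 0.6), (np.float64(0.4802), 0.15)]
side jaw_face [(np.float64(0.1357), 0.55), (np.float64(-0.171), 0.19)]
side edge_near [(np.float64(0.1887), 0.6)]
side edge_far [(np.float64(0.1911), 0.66)]
top trigger_face []
top jaw_face [(np.float64(0.1332), 0.51)]
top edge_near [(np.float64(0.1885), 0.58)]
top edge_far [(np.float64(0.4849), 0.64), (np.float64(0.1962), 0.52)]
```

Request:
{"api": "arm_command", "payload": {"motion": [[38,0,0,0,0,0,0],[38,0,0,0,0,0,0],[38,0,0,0,0,0,0],[38,0,0,0,0,0,0],[38,0,0,0,0,0,0]]}}

```text
clock: 10.6
position: [0.541, -0.0832, 0.3251]
ee_rot: [1.311, 1.143, -1.307]
force: [0.1, 2.8, 3.2]
width: 0.512
```

Request:
{"api": "arm_command", "payload": {"motion": [[38,0,0,0,0,0,0],[38,0,0,0,0,0,0]]}}

```text
clock: 10.85
position: [0.5409, -0.0836, 0.3252]
ee_rot: [1.312, 1.143, -1.307]
force: [-0.1, 8.4, 3.3]
width: 0.501
```

Request:
{"api": "arm_command", "payload": {"motion": [[91.8,0,0,0,0,0,0],[91.8,0,0,0,0,0,0],[91.8,0,0,0,0,0,0],[91.8,0,0,0,0,0,0],[91.8,0,0,0,0,0,0]]}}

```text
clock: 11.48
position: [0.5404, -0.0862, 0.3246]
ee_rot: [1.311, 1.14, -1.312]
force: [0.7, -0.5, 0.2]
width: 0.979
```

Request:
{"api": "arm_command", "payload": {"motion": [[38,0,0,0,0,0,0],[38,0,0,0,0,0,0],[38,0,0,0,0,0,0],[38,0,0,0,0,0,0],[38,0,0,0,0,0,0]]}}

```text
clock: 12.1
position: [0.541, -0.0829, 0.3252]
ee_rot: [1.312, 1.144, -1.306]
force: [0.3, 14.0, 4.2]
width: 0.514
```

Request:
{"api": "arm_command", "payload": {"motion": [[38,0,0,0,0,0,0],[38,0,0,0,0,0,0]]}}

```text
clock: 12.35
position: [0.541, -0.0834, 0.3252]
ee_rot: [1.312, 1.143, -1.307]
force: [0.5, 8.5, 3.3]
width: 0.504
```

Request:
{"api": "arm_command", "payload": {"motion": [[91.8,0,0,0,0,0,0],[91.8,0,0,0,0,0,0],[91.8,0,0,0,0,0,0],[91.8,0,0,0,0,0,0],[91.8,0,0,0,0,0,0]]}}

```text
clock: 12.98
position: [0.5404, -0.0862, 0.3246]
ee_rot: [1.311, 1.14, -1.312]
force: [-0.6, -0.3, -0.8]
width: 0.977
```

```bash
python3 - <<'E'
from h import *
plan(-.11,0,.2,Y)
for c in("side","top"):
    im=get_image(c)["frame"][:,:,::-1]; cv2.imwrite(f"pics/f_{c}.png",im)
    for t in("trigger_face","jaw_face","edge_near","edge_far","release_top"):
        r=pinpoint(c,t); print(c,t,[(np.round((q["point"]-O)@D,4),np.round((q["point"]-O)@Y,4),np.round(q["point"][2],3),round(q["p"],2)) for q in r[:2]])
a=cv2.imread("pics/f_side.png")[120:300,170:340]; b=cv2.imread("pics/f_top.png")[150:280,180:350]
cv2.imwrite("pics/f.png",np.hstack([cv2.resize(a,(400,420)),cv2.resize(b,(400,420))]))
E
```

```text
t 12.975 joints [ 0.17  0.4  -0.15  1.85  0.07  0.89 -1.72] force [-0.6 -0.3 -0.8] width mm 89.65371418756577
shift now-axes [-53.4   2.  100.1] turn [89.6  0.  -0. ] shift goal-axes [-53.4 100.1  -1.3]
tip in jig mm [ -9.9   1.3 146.6]
side trigger_face [(np.float64(0.0328), np.float64(-0.0057), np.float64(0.168), 0.5)]
side jaw_face [(np.float64(0.1362), np.float64(-0.0025), np.float64(0.032), 0.59)]
side edge_near [(np.float64(0.1877), np.float64(0.0032), np.float64(0.029), 0.46), (np.float64(0.1345), np.float64(-0.0045), np.float64(0.036), 0.22)]
side edge_far [(np.float64(0.1894), np.float64(-0.0008), np.float64(0.029), 0.59)]
side release_top [(np.float64(-0.1104), np.float64(-0.0022), np.float64(0.119), 0.65)]
top trigger_face []
top jaw_face [(np.float64(0.135), np.float64(0.0004), np.float64(0.037), 0.67)]
top edge_near [(np.float64(0.1887), np.float64(-0.0054), np.float64(0.027), 0.56), (np.float64(0.2464), np.float64(-0.0022), np.float64(0.036), 0.35)]
top edge_far [(np.float64(0.1912), np.float64(-0.0027), np.float64(0.032), 0.75)]
top release_top []
```

View pics/f.png

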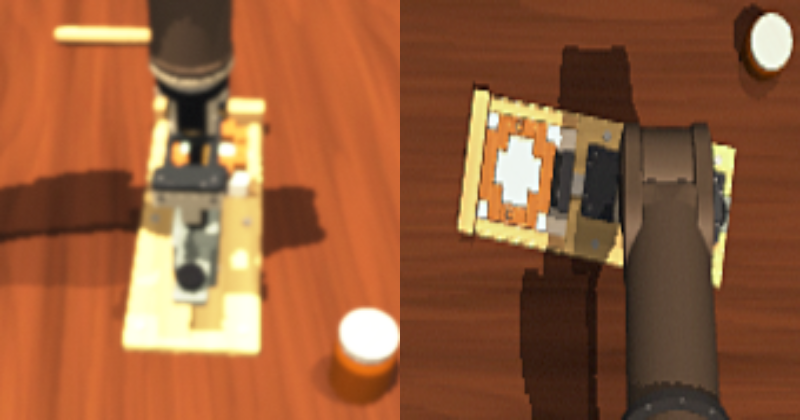

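Request:
{"api": "arm_command", "payload": {"motion": [[38,0,0,0,0,0,0],[38,0,0,0,0,0,0],[38,0,0,0,0,0,0],[38,0,0,0,0,0,0],[38,0,0,0,0,0,0]], "newtons": 60}}

```text
clock: 14.2
position: [0.541, -0.083, 0.3252]
ee_rot: [1.312, 1.143, -1.306]
force: [1.6, 10.5, 3.5]
width: 0.516
```

Request:
{"api": "arm_command", "payload": {"motion": [[38,0,0,0,0,0,0],[38,0,0,0,0,0,0],[38,0,0,0,0,0,0],[38,0,0,0,0,0,0]]}}

```text
clock: 14.7
position: [0.5409, -0.0837, 0.3252]
ee_rot: [1.312, 1.143, -1.307]
force: [-0.0, 7.4, 4.3]
width: 0.498
```

```bash
python3 - <<'E'
from h import *
s=arm.observe(); print(s["width"])
for c in("side",):
    im=get_image(c)["frame"][:,:,::-1]; cv2.imwrite(f"pics/g_{c}.png",im)
    for t in("trigger_face","grip_top"):
        r=pinpoint(c,t); print(c,t,[(np.round((q["point"]-O)@D,4),np.round((q["point"]-O)@Y,4),np.round(q["point"][2],3),round(q["p"],2)) for q in r[:2]])
E
```

```text
0.49814086105154337
side trigger_face [(np.float64(-0.4239), np.float64(0.0318), np.float64(-0.0), 0.6), (np.float64(-0.1703), np.float64(-0.1942), np.float64(0.001), 0.52)]
side grip_top [(np.float64(-0.0166), np.float64(-0.0025), np.float64(0.19), 0.89)]
```

Request:
{"api": "arm_command", "payload": {"motion": [[91.8,0,0,0,0,0,0],[91.8,0,0,0,0,0,0],[91.8,0,0,0,0,0,0],[91.8,0,0,0,0,0,0],[91.8,0,0,0,0,0,0]]}}

```text
clock: 15.48
position: [0.5404, -0.0861, 0.3246]
ee_rot: [1.311, 1.14, -1.312]
force: [0.6, 0.0, 0.2]
width: 0.981
```

Request:
{"api": "arm_command", "payload": {"motion": [[91.8,0,0,-4,0,0,0],[91.8,0,0,0,0,0,0],[91.8,0,0,0,0,0,0]], "newtons": 50}}

```text
clock: 15.85
position: [0.5411, -0.0818, 0.3247]
ee_rot: [1.311, 1.14, -1.311]
force: [-0.3, -1.1, -0.7]
width: 1.001
```

```bash
python3 - <<'E'
from h import *
plan(-.0085,0,.146,D)
print([(np.round((q["point"]-O)@D,4),q["p"]) for q in pinpoint("side","trigger_face")])
im=get_image("side")["frame"][:,:,::-1]
cv2.imwrite("pics/h.png",cv2.resize(im[180:260,215:285],(525,600),interpolation=cv2.INTER_CUBIC))
E
```

```text
t 15.85 joints [ 0.16  0.4  -0.15  1.85  0.07  0.89 -1.73] force [-0.3 -1.1 -0.7] width mm 91.9110713062488
shift now-axes [0.7 1.3 3. ] turn [-0.4  0.   0. ] shift goal-axes [0.7 1.2 3. ]
tip in jig mm [ -5.5   1.2 146.7]
[(np.float64(-0.4239), 0.6), (np.float64(-0.1703), 0.52)]
```

Request:
{"api": "arm_command", "payload": {"motion": [[38,0,0,0,0,0,0],[38,0,0,0,0,0,0],[38,0,0,0,0,0,0],[38,0,0,0,0,0,0],[38,0,0,0,0,0,0]]}}

```text
clock: 16.58
position: [0.5411, -0.0821, 0.3251]
ee_rot: [1.311, 1.139, -1.311]
force: [-1.3, 3.1, 5.3]
width: 0.52
```

Request:
{"api": "arm_command", "payload": {"motion": [[38,0,0,0,0,0,0],[38,0,0,0,0,0,0]]}}

```text
clock: 16.82
position: [0.5411, -0.0826, 0.3251]
ee_rot: [1.312, 1.139, -1.311]
force: [-1.0, -0.7, 5.4]
width: 0.513
```

Request:
{"api": "arm_command", "payload": {"motion": [[91.8,0,0,0,0,0,0],[91.8,0,0,0,0,0,0],[91.8,0,0,0,0,0,0],[91.8,0,0,0,0,0,0],[91.8,0,0,0,0,0,0]]}}

```text
clock: 17.45
position: [0.5409, -0.0823, 0.3246]
ee_rot: [1.311, 1.14, -1.312]
force: [-0.3, -0.4, 0.1]
width: 0.984
```

View pics/h.png

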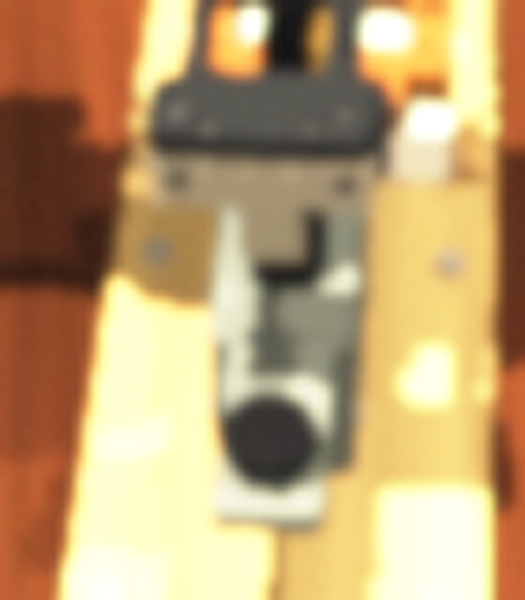

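Request:
{"api": "arm_command", "payload": {"motion": [[38,0,0,0,0,0,0],[38,0,0,0,0,0,0],[38,0,0,0,0,0,0],[38,0,0,0,0,0,0],[38,0,0,0,0,0,0]]}}

```text
clock: 18.08
position: [0.5411, -0.0821, 0.325]
ee_rot: [1.311, 1.14, -1.311]
force: [-0.7, 0.1, 9.5]
width: 0.522
```

Request:
{"api": "arm_command", "payload": {"motion": [[38,0,0,0,0,0,0],[38,0,0,0,0,0,0]]}}

```text
clock: 18.32
position: [0.5411, -0.0828, 0.3249]
ee_rot: [1.312, 1.138, -1.312]
force: [-0.5, -4.3, 4.3]
width: 0.504
```

Request:
{"api": "arm_command", "payload": {"motion": [[38,0,0,0,0,0,0],[38,0,0,0,0,0,0]], "newtons": 25}}

```text
clock: 18.58
position: [0.5411, -0.0825, 0.3249]
ee_rot: [1.311, 1.139, -1.311]
force: [-1.2, -5.5, 4.9]
width: 0.51
```

Request:
{"api": "arm_command", "payload": {"motion": [[91.8,0,0,0,0,0,0],[91.8,0,0,0,0,0,0],[91.8,0,0,0,0,0,0],[91.8,0,0,0,0,0,0],[91.8,0,0,0,0,0,0]], "newtons": 50}}

```text
clock: 19.2
position: [0.541, -0.0819, 0.3247]
ee_rot: [1.311, 1.14, -1.311]
force: [0.4, -0.8, -0.5]
width: 0.984
```

Request:
{"api": "arm_command", "payload": {"motion": [[91.8,-15,0,2,0,0,0],[38,0,0,0,0,0,0],[38,0,0,0,0,0,0],[38,0,0,0,0,0,0],[38,0,0,0,0,0,0]]}}

```text
clock: 19.82
position: [0.5417, -0.079, 0.3403]
ee_rot: [1.314, 1.146, -1.303]
force: [2.1, 15.8, 4.7]
width: 0.615
```

Request:
{"api": "arm_command", "payload": {"motion": [[38,0,0,0,0,0,0],[38,0,0,0,0,0,0]]}}

```text
clock: 20.08
position: [0.541, -0.0843, 0.3399]
ee_rot: [1.311, 1.139, -1.311]
force: [1.2, -1.0, 3.7]
width: 0.468
```

Request:
{"api": "arm_command", "payload": {"motion": [[38,0,0,0,0,0,0],[38,0,0,0,0,0,0],[38,0,0,0,0,0,0]]}}

```text
clock: 20.45
position: [0.5409, -0.0851, 0.34]
ee_rot: [1.312, 1.138, -1.312]
force: [0.5, -5.6, 4.7]
width: 0.45
```

Request:
{"api": "arm_command", "payload": {"motion": [[91.8,0,0,0,0,0,0],[91.8,0,0,0,0,0,0],[91.8,0,0,0,0,0,0],[91.8,0,0,0,0,0,0],[91.8,0,0,0,0,0,0]]}}

```text
clock: 21.08
position: [0.5406, -0.0838, 0.3396]
ee_rot: [1.311, 1.141, -1.311]
force: [0.6, 0.4, 0.7]
width: 0.946
```

Request:
{"api": "arm_command", "payload": {"motion": [[91.8,0,0,-2,0,0,0],[91.8,0,0,0,0,0,0],[91.8,0,0,0,0,0,0]]}}

```text
clock: 21.45
position: [0.541, -0.0818, 0.3397]
ee_rot: [1.311, 1.14, -1.311]
force: [0.1, -0.6, 0.4]
width: 0.997
```

```bash
python3 - <<'E'
from h import *
plan(-.0085,0,.146,D)
for c in("side","top"):
    im=get_image(c)["frame"][:,:,::-1]; cv2.imwrite(f"pics/i_{c}.png",im)
    for t in("trigger_face","jaw_face","edge_near","edge_far"):
        r=pinpoint(c,t); print(c,t,[(np.round((q["point"]-O)@D,4),round(q["p"],2)) for q in r[:2]])
E
```

```text
t 21.45 joints [ 0.17  0.38 -0.15  1.84  0.07  0.93 -1.73] force [ 0.1 -0.6  0.4] width mm 91.52643942526845
shift now-axes [15.7  1.3  2.9] turn [-0.4  0.   0. ] shift goal-axes [15.7  1.3  3. ]
tip in jig mm [ -5.5   1.3 161.7]
side trigger_face [(np.float64(-0.1073), 0.69), (np.float64(0.1905), 0.37)]
side jaw_face [(np.float64(0.1354), 0.56)]
side edge_near [(np.float64(0.1902), 0.65)]
side edge_far [(np.float64(0.1939), 0.46)]
top trigger_face []
top jaw_face [(np.float64(0.1367), 0.46)]
top edge_near [(np.float64(0.1888), 0.51)]
top edge_far [(np.float64(0.1899), 0.61), (np.float64(-0.1112), 0.24)]
```

Request:
{"api": "arm_command", "payload": {"motion": [[38,0,0,2,0,0,0],[38,0,0,0,0,0,0],[38,0,0,0,0,0,0],[38,0,0,0,0,0,0],[38,0,0,0,0,0,0]], "newtons": 25}}

```text
clock: 22.58
position: [0.5415, -0.0796, 0.3401]
ee_rot: [1.313, 1.146, -1.305]
force: [1.1, 13.0, 1.1]
width: 0.6
```

Request:
{"api": "arm_command", "payload": {"motion": [[38,0,0,0,0,0,0],[38,0,0,0,0,0,0]]}}

```text
clock: 22.82
position: [0.5414, -0.0798, 0.3401]
ee_rot: [1.313, 1.145, -1.305]
force: [1.0, 13.8, 1.6]
width: 0.596
```

Request:
{"api": "arm_command", "payload": {"motion": [[38,0,0,0,0,0,0],[38,0,0,0,0,0,0]]}}

```text
clock: 23.08
position: [0.5414, -0.0798, 0.34]
ee_rot: [1.313, 1.145, -1.305]
force: [1.4, 13.2, 2.3]
width: 0.591
```

Request:
{"api": "arm_command", "payload": {"motion": [[38,0,0,0,0,0,0],[38,0,0,0,0,0,0]], "newtons": 40}}

```text
clock: 23.32
position: [0.5409, -0.0838, 0.3399]
ee_rot: [1.311, 1.14, -1.31]
force: [0.1, -0.2, 1.6]
width: 0.484
```

Request:
{"api": "arm_command", "payload": {"motion": [[38,0,0,0,0,0,0],[38,0,0,0,0,0,0]], "newtons": 60}}

```text
clock: 23.58
position: [0.5408, -0.0849, 0.3398]
ee_rot: [1.311, 1.138, -1.312]
force: [1.3, -4.3, -0.3]
width: 0.455
```

Request:
{"api": "arm_command", "payload": {"motion": [[38,0,0,0,0,0,0],[38,0,0,0,0,0,0]]}}

```text
clock: 23.82
position: [0.5408, -0.0849, 0.3398]
ee_rot: [1.311, 1.138, -1.312]
force: [0.7, -5.4, -0.0]
width: 0.453
```

Request:
{"api": "arm_command", "payload": {"motion": [[91.8,0,0,-2,0,0,0],[91.8,0,0,0,0,0,0],[91.8,0,0,0,0,0,0],[91.8,0,0,0,0,0,0],[91.8,0,0,0,0,0,0]]}}

```text
clock: 24.45
position: [0.541, -0.0818, 0.3397]
ee_rot: [1.311, 1.14, -1.311]
force: [0.4, -0.1, -0.1]
width: 0.945
```

Request:
{"api": "arm_command", "payload": {"motion": [[91.8,0,0,0,0,0,0],[91.8,0,0,0,0,0,0],[38,0,0,2,0,0,0],[38,0,0,0,0,0,0],[38,0,0,0,0,0,0]], "newtons": 32}}

```text
clock: 25.08
position: [0.5411, -0.0817, 0.3399]
ee_rot: [1.312, 1.143, -1.308]
force: [0.8, 13.8, 0.1]
width: 0.728
```

Request:
{"api": "arm_command", "payload": {"motion": [[38,0,0,0,0,0,0],[38,0,0,0,0,0,0],[38,0,0,0,0,0,0]]}}

```text
clock: 25.45
position: [0.5414, -0.0801, 0.3399]
ee_rot: [1.313, 1.145, -1.305]
force: [1.3, 12.4, 0.9]
width: 0.586
```

Request:
{"api": "arm_command", "payload": {"motion": [[38,0,0,0,0,0,0],[38,0,0,0,0,0,0]]}}

```text
clock: 25.7
position: [0.5414, -0.0802, 0.34]
ee_rot: [1.313, 1.145, -1.305]
force: [0.7, 11.5, 0.6]
width: 0.585
```

```bash
python3 - <<'E'
from h import *
plan(-.0085,0,.146,D)
a=get_image("side")["frame"][:,:,::-1][180:260,215:285]
b=get_image("top")["frame"][:,:,::-1]; b=b[170:250,220:290]
for c in("side","top"): print([(np.round((q["point"]-O)@D,4),round(q["p"],2)) for q in pinpoint(c,"jaw_face")])
b0=cv2.imread("pics/e_top.png")[170:250,220:290]
cv2.imwrite("pics/j.png",np.hstack([cv2.resize(x,(390,440),interpolation=cv2.INTER_CUBIC) for x in(b0,b)]))
E
```

```text
t 25.7 joints [ 0.17  0.38 -0.15  1.84  0.07  0.93 -1.72] force [ 0.7 11.5  0.6] width mm 53.665717195422715
shift now-axes [15.9  1.1  4.7] turn [-0.2 -0.3 -0. ] shift goal-axes [16.   1.1  4.6]
tip in jig mm [ -3.9   1.1 162. ]
[(np.float64(0.1378), 0.54)]
[(np.float64(0.1363), 0.48), (np.float64(0.1912), 0.15)]
```

View pics/j.png

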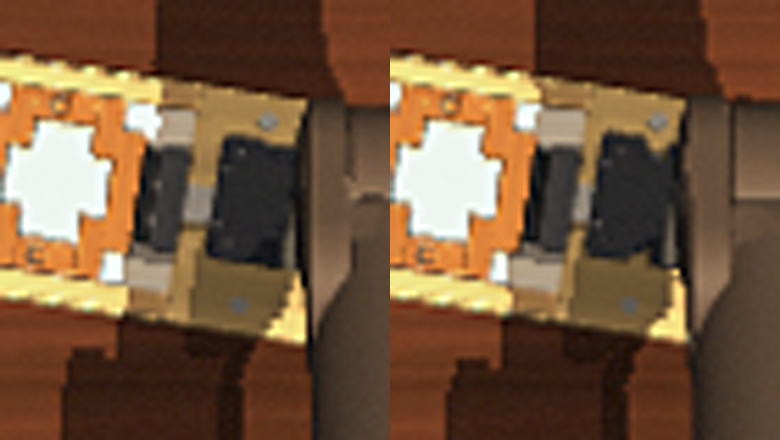

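Request:
{"api": "arm_command", "payload": {"motion": [[91.8,0,0,-2,0,0,0],[91.8,0,0,0,0,0,0],[91.8,0,0,0,0,0,0],[91.8,0,0,0,0,0,0],[91.8,-20,0,0,0,0,0]]}}

```text
clock: 26.52
position: [0.5404, -0.0823, 0.3586]
ee_rot: [1.31, 1.142, -1.314]
force: [-1.0, -0.0, -0.2]
width: 1.002
```

Request:
{"api": "arm_command", "payload": {"motion": [[91.8,-40,0,0,0,0,0],[30,0,0,35,0,0,0],[0,0,0,35,0,0,0],[0,0,0,34,0,0,0],[0,0,0,0,-10,0,0]]}}

```text
clock: 27.15
position: [0.5257, -0.1885, 0.3996]
ee_rot: [1.183, 1.224, -1.186]
force: [0.6, 1.0, 0.4]
width: 0.614
```

Request:
{"api": "arm_command", "payload": {"motion": [[0,0,0,0,-10,0,0],[0,0,0,0,-10,0,0],[0,0,0,0,-10,0,0],[0,0,0,0,-10,0,0],[0,0,0,0,-10,0,0]]}}

```text
clock: 27.78
position: [0.5265, -0.1853, 0.3996]
ee_rot: [0.514, 1.509, -0.515]
force: [0.0, -0.6, 0.1]
width: 0.072
```

Request:
{"api": "arm_command", "payload": {"motion": [[0,0,0,0,-10,0,0],[0,0,0,0,-10,0,0],[0,0,0,0,-10,0,0],[0,0,0,0,0,0,0]]}}

```text
clock: 28.28
position: [0.5264, -0.1853, 0.3996]
ee_rot: [0.111, 1.568, -0.111]
force: [0.3, 0.6, -0.2]
width: 0.006
```

```bash
python3 - <<'E'
from h import *
plan(-.111,0,.130,Y)
for c in("side","top"):
    im=get_image(c)["frame"][:,:,::-1]; cv2.imwrite(f"pics/k_{c}.png",im)
    for t in("release_top","jaw_face","edge_near","edge_far"):
        r=pinpoint(c,t); print(c,t,[(np.round((q["point"]-O)@D,4),np.round((q["point"]-O)@Y,4),np.round(q["point"][2],3),round(q["p"],2)) for q in r[:2]])
E
```

```text
t 28.275 joints [ 0.56  0.37 -0.43  1.72  0.17  1.09 -0.06] force [ 0.3  0.6 -0.2] width mm 0.5776444584712925
shift now-axes [91.6 -0.9  2.1] turn [-0.5 -0.  -0. ] shift goal-axes [91.6 -0.9  2. ]
tip in jig mm [-110.1    2.   221.6]
side release_top [(np.float64(-0.1113), np.float64(-0.0011), np.float64(0.118), 0.58)]
side jaw_face [(np.float64(0.1367), np.float64(-0.0017), np.float64(0.034), 0.54)]
side edge_near [(np.float64(0.1924), np.float64(0.003), np.float64(0.027), 0.41)]
side edge_far [(np.float64(0.1942), np.float64(0.0014), np.float64(0.027), 0.53)]
top release_top []
top jaw_face [(np.float64(0.1348), np.float64(-0.004), np.float64(0.037), 0.68), (np.float64(0.1912), np.float64(0.0013), np.float64(0.032), 0.52)]
top edge_near [(np.float64(0.1924), np.float64(-0.0006), np.float64(0.024), 0.73), (np.float64(-0.169), np.float64(-0.1942), np.float64(-0.0), 0.68)]
top edge_far [(np.float64(0.1937), np.float64(-0.0012), np.float64(0.027), 0.69)]
```

Request:
{"api": "arm_command", "payload": {"motion": [[0,30,-1,2,0,0,0],[0,30,0,0,0,0,0],[0,30,0,0,0,0,0],[0,0,0,0,0,0,0]]}}

```text
clock: 29.28
position: [0.5277, -0.186, 0.3079]
ee_rot: [0.11, 1.572, -0.109]
force: [-0.4, 0.9, 0.9]
width: 0.001
```

Request:
{"api": "arm_command", "payload": {"motion": [[0,6,0,0,0,0,0],[0,4,0,0,0,0,0],[0,4,0,0,0,0,0],[0,4,0,0,0,0,0]]}}

```text
clock: 29.78
position: [0.5289, -0.1862, 0.2925]
ee_rot: [0.109, 1.566, -0.11]
force: [-0.9, 0.3, 9.3]
width: 0.006
```

Request:
{"api": "arm_command", "payload": {"motion": [[0,3,0,0,0,0,0],[0,2,0,0,0,0,0],[0,0,0,0,0,0,0]]}}

```text
clock: 30.15
position: [0.5288, -0.1862, 0.2871]
ee_rot: [0.109, 1.567, -0.109]
force: [1.2, -0.5, 4.0]
width: 0.005
```

Request:
{"api": "arm_command", "payload": {"motion": [[0,1,0,0,0,0,0],[0,0,0,0,0,0,0],[0,0,0,0,0,0,0],[0,0,0,0,0,0,0],[0,0,0,0,0,0,0]]}}

```text
clock: 30.78
position: [0.5287, -0.1862, 0.2859]
ee_rot: [0.109, 1.567, -0.109]
force: [1.9, -0.2, 4.7]
width: 0.001
```

Request:
{"api": "arm_command", "payload": {"motion": [[0,0,0,0,0,0,0],[0,0,0,0,0,0,0],[0,0,0,0,0,0,0],[0,0,0,0,0,0,0],[0,0,0,0,0,0,0]]}}

```text
clock: 31.4
position: [0.5287, -0.1862, 0.2859]
ee_rot: [0.109, 1.567, -0.109]
force: [2.5, -2.0, 5.0]
width: 0.006
```

Request:
{"api": "arm_command", "payload": {"motion": [[0,0,0,0,0,0,0],[0,0,0,0,0,0,0],[0,0,0,0,0,0,0],[0,0,0,0,0,0,0],[0,0,0,0,0,0,0]]}}

```text
clock: 32.02
position: [0.5287, -0.1862, 0.2859]
ee_rot: [0.109, 1.567, -0.109]
force: [3.6, -1.1, 3.9]
width: 0.005
```

```bash
python3 - <<'E'
from h import *
plan(-.111,0,.130,Y)
for c in("side","top"):
    for t in("jaw_face","edge_near","edge_far"):
        r=pinpoint(c,t); print(c,t,[(np.round((q["point"]-O)@D,4),np.round(q["point"][2],3),round(q["p"],2)) for q in r[:2]])
b=get_image("top")["frame"][:,:,::-1]; 
cv2.imwrite("pics/l.png",cv2.resize(b[150:280,200:350],(600,520),interpolation=cv2.INTER_CUBIC))
E
```

```text
t 32.025 joints [ 0.53  0.49 -0.39  1.84  0.25  0.85 -0.12] force [ 3.6 -1.1  3.9] width mm 0.43147558725451246
shift now-axes [-22.1  -0.4  -0.2] turn [-0.4  0.   0. ] shift goal-axes [-22.1  -0.4  -0.3]
tip in jig mm [-110.6   -0.3  107.9]
side jaw_face [(np.float64(0.1367), np.float64(0.034), 0.54)]
side edge_near [(np.float64(0.1924), np.float64(0.027), 0.41)]
side edge_far [(np.float64(0.1942), np.float64(0.027), 0.53)]
top jaw_face [(np.float64(0.1348), np.float64(0.037), 0.68), (np.float64(0.1912), np.float64(0.032), 0.52)]
top edge_near [(np.float64(0.1924), np.float64(0.024), 0.73), (np.float64(-0.169), np.float64(-0.0), 0.68)]
top edge_far [(np.float64(0.1937), np.float64(0.027), 0.69)]
```

View pics/l.png

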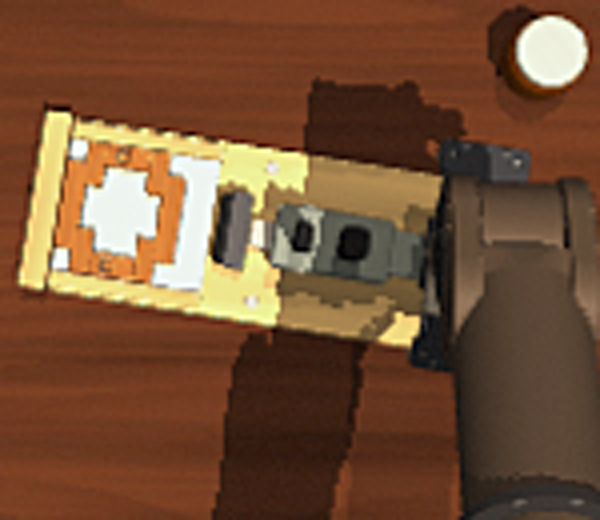

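The picture shows the jaw back next to the housing (235,225) and the frame closed at the stop (120,215). Those pinpoints used the old picture, so I'll lift clear and measure again.

Request:
{"api": "arm_command", "payload": {"motion": [[0,-20,0,0,0,0,0],[0,-40,0,0,0,0,0],[0,-50,0,0,0,0,0],[0,0,0,0,0,0,0],[0,0,0,0,0,0,0]]}}

```text
clock: 33.0
position: [0.5275, -0.186, 0.3945]
ee_rot: [0.11, 1.571, -0.109]
force: [-0.7, -0.3, 0.4]
width: 0.008
```

```bash
python3 - <<'E'
from h import *
plan(-.111,0,.130,Y)
ims=[]
for c in("side","top"):
    ims.append(get_image(c)["frame"][:,:,::-1])
    for t in("jaw_face","edge_near","edge_far","half_near","half_far","stop_face","jar","bowl","mallet"):
        r=pinpoint(c,t); print(c,t,[(np.round((q["point"]-O)@D,4),np.round(q["point"],3),round(q["p"],2)) for q in r[:1]])
cv2.imwrite("pics/m.png",np.hstack([cv2.resize(ims[0][150:290,190:310],(380,443)),cv2.resize(ims[1][150:280,200:320],(409,443))]))
E
```

```text
t 33.0 joints [ 0.56  0.38 -0.43  1.72  0.17  1.08 -0.06] force [-0.7 -0.3  0.4] width mm 0.736198247296053
shift now-axes [86.5 -0.4  1.1] turn [-0.4 -0.2 -0. ] shift goal-axes [86.5 -0.4  0.9]
tip in jig mm [-110.6    0.9  216.5]
side jaw_face [(np.float64(0.1041), array([0.559, 0.026, 0.034]), 0.5)]
side edge_near [(np.float64(0.1913), array([0.57 , 0.113, 0.028]), 0.58)]
side edge_far [(np.float64(0.193), array([0.57 , 0.115, 0.027]), 0.42)]
side half_near [(np.float64(0.1925), array([0.569, 0.114, 0.016]), 0.38)]
side half_far [(np.float64(0.1919), array([0.572, 0.113, 0.015]), 0.53)]
side stop_face [(np.float64(0.2451), array([0.575, 0.167, 0.035]), 0.9)]
side jar [(np.float64(-0.1728), array([ 0.714, -0.274,  0.003]), 0.61)]
side bowl [(np.float64(-0.4225), array([ 0.455, -0.491,  0.   ]), 0.93)]
side mallet [(np.float64(0.4809), array([0.45 , 0.421, 0.   ]), 0.68)]
top jaw_face [(np.float64(0.1028), array([0.562, 0.025, 0.037]), 0.67)]
top edge_near [(np.float64(0.1884), array([0.571, 0.11 , 0.024]), 0.79)]
top edge_far [(np.float64(0.1923), array([0.568, 0.114, 0.029]), 0.57)]
top half_near [(np.float64(0.1887), array([0.573, 0.11 , 0.018]), 0.75)]
top half_far [(np.float64(0.1885), array([0.568, 0.11 , 0.022]), 0.76)]
top stop_face [(np.float64(0.2435), array([0.579, 0.164, 0.037]), 0.69)]
top jar [(np.float64(-0.1662), array([ 0.717, -0.267,  0.003]), 0.79)]
top bowl [(np.float64(-0.419), array([ 0.457, -0.488,  0.   ]), 0.71)]
top mallet [(np.float64(0.485), array([0.455, 0.424, 0.004]), 0.77)]
```

View pics/m.png

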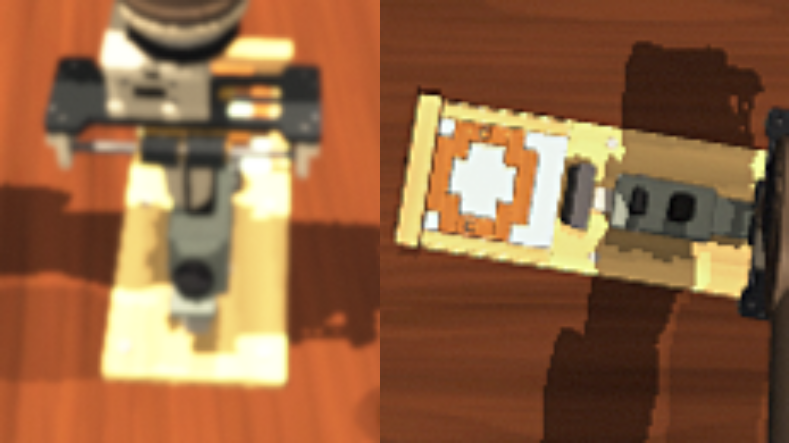

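```bash
python3 -c "
from h import *
print(arm.sign_off())"
```

```text
the job is handed in; nothing more can be done
None
```

I pumped the trigger until the frame was closed, released the jaw and handed the job in at about 33 s. One thing is unconfirmed: how tightly the jaw gripped.

**Pumping:** I made ten full strokes by squeezing the trigger against the grip from above. An eleventh, lighter squeeze was only a check. The jaw face moved from about 117 mm to 135–136 mm in jig x, where the two halves meet with no visible gap.

**Release:** I pressed the button about 12 mm with closed fingers and held it for over 1.5 s, then lifted clear.

**Last checks:**
- **Jaw:** its face is at 103–104 mm, against 102 mm when fully back.
- **Frame:** it looks closed, flat and against the stop. The edges measure 2–4 mm apart, which is about the networks' own error, and lie at 188–193 mm. A half_far x of 190.8 mm would mean its back is on the stop.
- **Bystanders:** the jar, bowl and mallet are where they were, within measuring error.
- **Robot:** it is clear of everything, with wrist force near zero.

**Unconfirmed:** I saw no clear hard stop of the trigger.
- At 25–32 N of finger force it stalled early, at about 0.14 rad and 12–13 N.
- At 40–60 N it still went to what looked like full travel.

The grip force is therefore inferred from the stroke count, the heavy trigger and the closed frame; I did not measure it.

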